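# Start the food chopper and hold it at half speed

## Robot

A 7-joint arm with a two-finger parallel gripper is mounted at the origin on the work surface. World frame = base frame: x ahead of the robot, y to its left, z up, the work surface at z = 0. Lengths are in m, angles in rad, forces in N, time in s.
With the tool pointing down it reaches from about 0.4 to 0.9 m from the base axis. Payload 5.6 kg.
Tool frame: the origin (TCP) lies midway between the tips of the shut fingers; the grasp point (between the pads) lies 19 mm behind it; z points along the fingers, y is the line along which they close (so a half turn about z gives the same grasp; the last joint's range is limited). The gripper opens to 92 mm and grips with 3 to 60 N. Pads are 20 mm wide; open, the fingers measure 128 mm over their backs; the gripper's body (75 mm by 189 mm) begins 69 mm behind the grasp point.
Start: joints at [1.262, 0.468, -0.012, 1.603, 0.006, 1.071, -0.056], TCP at [0.171, -0.627, 0.215] pointing down, gripper open.
Joint ranges: [-2.53, 2.53], [-0.31, 2.02], [-1.57, 1.55], [0.28, 2.44], [-1.29, 4.43], [0.15, 1.84], [-2.92, 2.92]. Speed limits (rad/s): [2.57, 2.57, 3.14, 3.14, 3.14, 3.14, 3.14].

## Interface

Orientations are given as a 3x3 rotation matrix whose columns are the frame's x, y, z axes.
In Python, from station import env, effector, solver, viewer, workorder, search_frame, tip_of gives the robot as it stands. Calls block until the motion is done:
- env.reach(position, orientation): joint-space move of the TCP to a pose.
- env.movel(position, frame=None, rate=0.15): straight line of the TCP; frame=None keeps the orientation; rate is the mean speed in m/s.
- env.goto_joints(angles): joint-space move.
- effector.release() and effector.grasp(squeeze=None): open the fingers fully, or close them until they stop; squeeze is the grip in N (None keeps the last).
- env.pause(seconds).
- solver.inverse_kinematics(position, orientation): joint angles nearest the present ones, or None.
- env.sense(): the state.
- viewer.read_camera(name): name is "side" or "top" or "wrist"; returns (picture, depth): 384x512x3 uint8, red, green, blue; 384x512 float32, m along the optical axis (not along the pixel's ray), 0 where there is no reading.
- viewer.camera_info(name): a dict with "intrinsics" (3x3 intrinsics, pixels), "eye" and "rotation" of the camera in the world; the wrist camera has in their place "T_tool_cam" (4x4, takes a point from camera to tool coordinates, whose origin is the TCP and whose axes are the flange's). Camera axes: x right, y up, looking along -z (the intrinsics and any distortion apply to the point x, -y, -z); pixel columns grow to the right and rows downward; lengths in m; the calibration is good to about 2 mm. A picture is of the moment at which its call begins: read the wrist's pose just before it. camera_info takes no time and is no camera call.
A pose or a line that the arm cannot do raises env.PlanningError and nothing moves.
- workorder.finish_job(): hands the job in; it is judged then, once.
Trained networks look in the newest picture that a camera, given by its name, has taken for a name from the list of things; names that differ only in an ending like _2 or _b are one class to them, and where a whole thing is asked for, a point or a joint stands for the part that bears it (a point fixed in the world has none). Each returns a list of dicts, best first, with "score" (0 to 1); they miss things now and then, are a little off and sometimes report something else, mostly with a low value. They report only what shows in the picture. A call takes as long as a camera call.
- search_frame(camera, name): "at" ([x, y, z] in m, in world coordinates, good to about 4 mm: the middle of the surface that is visible of it).
- tip_of(camera, name): "at" ([x, y, z] in m, in world coordinates, good to about 4 mm: a listed point, or the origin of a listed thing).
The state is a dict: "t": time; "joint_positions": joint angles; "joint_velocities": joint speeds; "tau": joint torques, N m; "ee_pos": TCP position; "tcp_rot": TCP orientation; "wrist_force": force on the tool from outside, world axes, zero at the start; "moment": the same for the moment, N m; "gripper_width": finger opening in m; "grasp_force": force on a finger pad.
Only numpy, scipy, OpenCV 4.12 (cv2) and the standard library are available. Lean on these libraries where they do the work, as an engineer would, in place of code of your own. Each camera call takes 0.05 s, during which the arm holds its last target. There are 200 camera calls.

## Task

Start the food chopper: on its control box press fully in, one at a time and letting each spring back, first the large round key, then the square key, then the long bar key; leave the small round stop key alone. Then press the chopper's sprung lever down to half way, where it is level, keep it there without ever forcing it down near its bottom stop, and finish while still holding it. Do not disturb the things standing around.

Things in the scene. Friction and masses are not known exactly. Their poses are not given: they have to be found in the camera images.
- round_key_top (a point): Point at the centre of the top face of the large round key (34 mm across), a black plastic key standing 12 mm proud of its 8 mm high light metal surround on the control box; the top face is 70 mm above the table when up. The four keys stand on the corners of a 64 mm square on the box in an order that changes; z points up, x and y follow the box. 
- round_key (a joint): The large round key. Slide value 0 = up, 0.008 m = fully pressed in (downwards); a spring pushes it back up (about 1.8 N to start it, 6 N to hold it fully in).
- square_key_top (a point): Point at the centre of the top face of the square key (32 x 32 mm), a black plastic key standing 12 mm proud of its 8 mm high light metal surround on the control box; the top face is 70 mm above the table when up. The four keys stand on the corners of a 64 mm square on the box in an order that changes; z points up, x and y follow the box. 
- square_key (a joint): The square key. Slide value 0 = up, 0.008 m = fully pressed in (downwards); a spring pushes it back up (about 1.8 N to start it, 6 N to hold it fully in).
- bar_key_top (a point): Point at the centre of the top face of the long narrow bar key (18 mm along its x, 44 mm along its y), a black plastic key standing 12 mm proud of its 8 mm high light metal surround on the control box; the top face is 70 mm above the table when up. The four keys stand on the corners of a 64 mm square on the box in an order that changes; z points up, x and y follow the box. 
- bar_key (a joint): The long narrow bar key. Slide value 0 = up, 0.008 m = fully pressed in (downwards); a spring pushes it back up (about 1.8 N to start it, 6 N to hold it fully in).
- small_key_top (a point): Point at the centre of the top face of the small round key (18 mm across), the stop key that must be left alone, a black plastic key standing 12 mm proud of its 8 mm high light metal surround on the control box; the top face is 70 mm above the table when up. The four keys stand on the corners of a 64 mm square on the box in an order that changes; z points up, x and y follow the box. 
- small_key (a joint): The small round key. Slide value 0 = up, 0.008 m = fully pressed in (downwards); a spring pushes it back up (about 1.8 N to start it, 6 N to hold it fully in).
- control_box: Control box, an aluminium-cased box 170 x 170 mm and 50 mm high, fixed to the table, with the four keys on its flat top. Origin at the centre of its underside, z up.
- chopper: Food chopper, fixed to the table: white casing 240 mm long (x from 65 to 305 mm in its own frame), 170 mm wide, 66 mm high, with a clear lidded bowl (156 mm across, centre at x = 200 mm, knob top at 194 mm). Its lever sticks out of the end towards the robot, along its own -x. Origin on the table, 85 mm from the hinge along its -x, 50 mm short of the paddle's centre; z up.
- lever_angle (a joint): The chopper's hold-to-run lever, hinged at the casing. Radians: 0 = at rest, sloping up 0.25 rad towards its free end; 0.25 = half way down, exactly level; 0.5 = bottom stop. Grows as the paddle is pushed down; a spring always returns it to 0. Push needed square on the paddle: about 3 N to start it, about 8 N half way, about 13 N at the bottom.
- lever: The lever itself, a dark steel bar 20 mm wide and 12 mm thick with the paddle at its free end. Origin at the hinge pin; its -x runs out along the lever.
- paddle_top (a point): Centre of the top face, on which to press, of the flat black paddle at the lever's free end (50 mm along the lever, 56 mm wide, 14 mm thick; pressed from above). Its -x points out along the lever away from the hinge, z is normal to the face. The centre is about 131 mm above the table at rest and 98 mm when the lever is level.
- lever_hinge (a point): Centre of the lever's hinge pin (pin along the chopper's y), 90 mm above the table. The paddle's top centre is 135 mm from it along the lever and 8 mm above the lever's centre line.
- spatula: Bystander: spatula 260 mm long lying on the table between the two machines, along its own x. Origin on its underside.
- jar: Bystander: jar 56 mm across, 95 mm high, standing further back. Origin at the centre of its underside.
- mug: Bystander: white mug 76 mm across, 85 mm high, standing behind the control box. Origin at the centre of its underside.
- prep_bowl: Bystander: metal bowl 96 mm across, 45 mm high, behind the control box. Origin at the centre of its underside.

How it is judged:
By the outcome, as a careful person would: the job done as asked, in the order asked, and still so for the second after the job is handed in, while the arm keeps its last pose, push and grip.
It also fails if it takes over 59 s, if anything falls off the work surface, if the arm or the gripper's body presses on something with over 40 N, if the wrist force passes 120 N, or if a joint passes its speed limit or range.

## Working session

There is one attempt and no reset: what is moved stays moved. The work goes in short steps, each a Python script; the robot and the scene stay as the last script left them, time stands still between calls to the robot, and variables do not carry over. Pictures are saved under pics/ and viewed, at most 10 in all, crops included, and the job is handed in when it is done.

```bash
ls; mkdir -p pics; python3 - <<'E'
from station import *
import cv2,numpy as np
ims=[]
for c in ["top","side"]:
    p,d=viewer.read_camera(c); ims.append(p)
    cv2.imwrite(f"pics/{c}0.png",cv2.cvtColor(p,cv2.COLOR_RGB2BGR))
    for n in ["round_key_top","square_key_top","bar_key_top","small_key_top","paddle_top","lever_hinge","control_box","chopper","spatula","jar","mug","prep_bowl"]:
        r=tip_of(c,n)
        print(c,n,[(np.round(x["at"],3).tolist(),round(x["score"],2)) for x in r[:2]])
s=env.sense();print(s["t"],s["tcp_rot"],s["gripper_width"])
E
```

```text
pics
top round_key_top [([0.484, 0.246, 0.07], 0.57)]
top square_key_top [([0.485, 0.307, 0.07], 0.43)]
top bar_key_top [([0.553, 0.242, 0.064], 0.6), ([0.519, -0.261, -0.001], 0.41)]
top small_key_top [([0.552, 0.243, 0.066], 0.71), ([0.549, 0.303, 0.069], 0.57)]
top paddle_top [([0.479, -0.257, 0.13], 0.8)]
top lever_hinge [([0.608, -0.279, 0.09], 0.58), ([0.488, 0.247, 0.069], 0.35)]
top control_box [([0.606, -0.274, 0.088], 0.72), ([0.517, 0.277, -0.002], 0.71)]
top chopper [([0.52, -0.261, 0.003], 0.87), ([0.713, 0.327, -0.0], 0.38)]
top spatula [([0.482, -0.261, 0.13], 0.7), ([0.463, 0.0, -0.001], 0.68)]
top jar [([0.722, -0.003, 0.001], 0.92)]
top mug [([0.717, 0.211, 0.001], 0.92)]
top prep_bowl [([0.713, 0.327, -0.002], 0.95), ([0.552, 0.24, 0.066], 0.18)]
side round_key_top [([0.482, 0.243, 0.067], 0.84), ([0.554, 0.306, 0.066], 0.33)]
side square_key_top [([0.487, 0.306, 0.068], 0.81)]
side bar_key_top [([0.547, 0.243, 0.073], 0.58), ([0.467, 0.0, -0.002], 0.3)]
side small_key_top [([0.552, 0.303, 0.067], 0.51)]
side paddle_top [([0.475, -0.253, 0.133], 0.62)]
side lever_hinge [([0.604, -0.278, 0.088], 0.83)]
side control_box [([0.516, 0.275, 0.0], 0.75)]
side chopper [([0.465, -0.002, -0.004], 0.68)]
side spatula [([0.464, 0.001, -0.002], 0.57), ([0.549, 0.245, 0.071], 0.16)]
side jar [([0.728, 0.002, -0.001], 0.81)]
side mug [([0.717, 0.218, -0.002], 0.73)]
side prep_bowl [([0.721, 0.327, 0.001], 0.7)]
1.3 [[ 9.64919687e-01  2.62545227e-01 -2.31062344e-05]
 [ 2.62545227e-01 -9.64919688e-01 -2.19434663e-05]
 [-2.80568128e-05  1.51072511e-05 -9.99999999e-01]] 0.09203071411137513
```

View pics/top0.png

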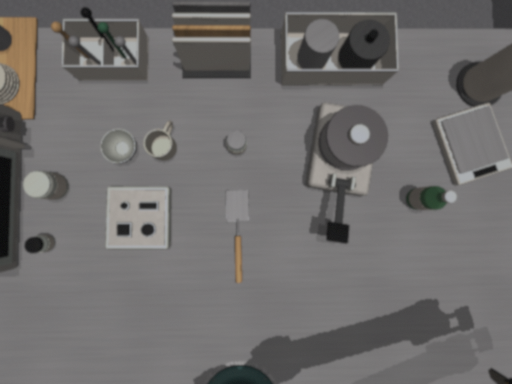

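```bash
python3 - <<'E'
from station import *
import cv2,numpy as np
effector.grasp(10)
R=np.array([[1,0,0],[0,-1,0],[0,0,-1.]])
p=env.sense()["ee_pos"]
env.movel([p[0],p[1],0.30],rate=0.2)
T=viewer.camera_info("wrist")["T_tool_cam"];print(np.round(T,3))
env.reach([0.42,0.275,0.30],R)
s=env.sense();print(s["t"],s["ee_pos"],s["wrist_force"],s["gripper_width"])
im,d=viewer.read_camera("wrist")
cv2.imwrite("pics/w1.png",cv2.cvtColor(im,cv2.COLOR_RGB2BGR))
for n in ["round_key_top","square_key_top","bar_key_top","small_key_top"]:
    print(n,[(np.round(x["at"],3).tolist(),round(x["score"],2)) for x in tip_of("wrist",n)[:2]])
E
```

```text
[[ 0.001  0.971  0.239  0.067]
 [ 1.    -0.001 -0.     0.   ]
 [ 0.     0.239 -0.971 -0.169]
 [ 0.     0.     0.     1.   ]]
6.4833 [0.4204817  0.27440231 0.30001201] [0.22934254 0.23226247 0.45700765] 0.0004945473720897532
round_key_top [([0.485, 0.24, 0.069], 0.74)]
square_key_top [([0.486, 0.306, 0.069], 0.77)]
bar_key_top [([0.554, 0.239, 0.07], 0.57)]
small_key_top [([0.548, 0.303, 0.069], 0.61)]
```

The top view shows the box at about (138,217): square key at (123,229), round at (147,229), bar at (147,206), and the small stop key at (124,206). This agrees with the networks, and the heights of about 70 mm and the 64 mm spacing also check out.

```bash
python3 - <<'E'
from station import *
import numpy as np
R=np.array([[1,0,0],[0,-1,0],[0,0,-1.]])
for n,x,y in [("round",.485,.242),("square",.486,.306),("bar",.552,.242)]:
    env.movel([x,y,0.10],R,rate=0.2)
    f0=env.sense()["wrist_force"][2]; z=0.0635; log=[]
    env.movel([x,y,z],rate=0.05)
    while True:
        s=env.sense(); f=s["wrist_force"][2]-f0
        log.append((round(z,4),round(s["ee_pos"][2],4),round(f,1)))
        if f>14 or z<0.056: break
        z-=0.001; env.movel([x,y,z],rate=0.02)
    env.movel([x,y,0.10],rate=0.12)
    print(n,log,env.sense()["t"])
p,d=viewer.read_camera("side")
E
```

```text
round [(0.0635, np.float64(0.0636), np.float64(3.8)), (0.0625, np.float64(0.0628), np.float64(5.2)), (0.0615, np.float64(0.0624), np.float64(9.6)), (0.0605, np.float64(0.0623), np.float64(18.2))] 10.0667
square [(0.0635, np.float64(0.0637), np.float64(5.7)), (0.0625, np.float64(0.0629), np.float64(6.6)), (0.0615, np.float64(0.0624), np.float64(9.9)), (0.0605, np.float64(0.0623), np.float64(16.7))] 12.65
bar [(0.0635, np.float64(0.0638), np.float64(5.9)), (0.0625, np.float64(0.0629), np.float64(5.3)), (0.0615, np.float64(0.0624), np.float64(8.7)), (0.0605, np.float64(0.0623), np.float64(15.2))] 15.375
```

```bash
python3 - <<'E'
from station import *
import cv2,numpy as np
R=np.array([[1,0,0],[0,-1,0],[0,0,-1.]])
env.movel([0.50,0.242,0.30],rate=0.25)
im,d=viewer.read_camera("wrist")
env.reach([0.42,-0.25,0.30],R)
im,d=viewer.read_camera("wrist")
cv2.imwrite("pics/w2.png",cv2.cvtColor(im,cv2.COLOR_RGB2BGR))
for n in ["paddle_top","lever_hinge"]:
    print(n,[(np.round(x["at"],3).tolist(),round(x["score"],2)) for x in tip_of("wrist",n)[:2]])
# own measure: depth points on the paddle
s=env.sense();ci=viewer.camera_info("wrist");K=np.array(ci["intrinsics"]);T=np.array(ci["T_tool_cam"])
v,u=np.mgrid[:384,:512]; P=np.stack([(u-K[0,2])/K[0,0]*d,-(v-K[1,2])/K[1,1]*d,-d],-1)
P=P@T[:3,:3].T+T[:3,3]; W=P@np.array(s["tcp_rot"]).T+s["ee_pos"]
m=(d>0)&(W[...,2]>.115)&(W[...,2]<.145)&(abs(W[...,0]-.478)<.045)&(abs(W[...,1]+.256)<.05)
Q=W[m]; print(m.sum(),Q.mean(0),Q.min(0),Q.max(0),cv2.minAreaRect(Q[:,:2].astype(np.float32)))
print(s["t"])
E
```

```text
paddle_top [([0.474, -0.251, 0.129], 0.64)]
lever_hinge [([0.608, -0.272, 0.091], 0.79)]
2102 [ 0.48083438 -0.25500939  0.12893825] [ 0.44679081 -0.28469904  0.11509303] [ 0.52267586 -0.22346876  0.13751897] ((0.48726266622543335, -0.25619250535964966), (0.05597071349620819, 0.07443562150001526), 79.94185638427734)
18.4083
```

View pics/w2.png

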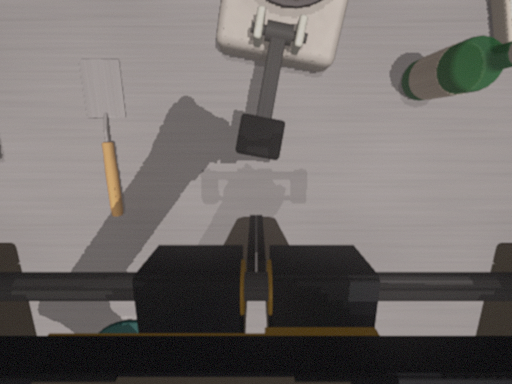

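The paddle is at about (260,137) and the hinge at about (282,33). That puts the lever at a yaw of about −10°, with nothing in the way above it.

```bash
python3 - <<'E'
from station import *
import cv2,numpy as np
a=np.radians(-10);c,s_=np.cos(a),np.sin(a)
R=np.array([[c,s_,0],[s_,-c,0],[0,0,-1.]])
x,y=.475,-.255
env.movel([x,y,0.17],R,rate=0.2)
f0=env.sense()["wrist_force"].copy() if hasattr(env.sense()["wrist_force"],"copy") else env.sense()["wrist_force"]
env.movel([x,y,0.14],rate=0.1)
for z in [.12,.11,.103,.100,.0985,.098]:
    env.movel([x,y,z],rate=0.04); env.pause(.15)
    s=env.sense(); print(z,np.round(s["ee_pos"],4),np.round(np.subtract(s["wrist_force"],f0),2),s["t"])
    if np.subtract(s["wrist_force"],f0)[2]>20: break
im,d=viewer.read_camera("side")
ci=viewer.camera_info("side");K=np.array(ci["intrinsics"])
q=np.array(ci["rotation"]).T@(np.array([.53,-.26,.09])-ci["eye"]);u=int(K[0,0]*q[0]/-q[2]+K[0,2]);v=int(K[1,1]*-q[1]/-q[2]+K[1,2])
print(u,v)
v0,u0=max(v-75,0),max(u-100,0)
cv2.imwrite("pics/s3.png",cv2.resize(cv2.cvtColor(im[v0:v0+150,u0:u0+200],cv2.COLOR_RGB2BGR),None,fx=4,fy=4,interpolation=2))
for n in ["paddle_top","lever_hinge"]:
    print(n,[(np.round(r["at"],3).tolist(),round(r["score"],2)) for r in tip_of("side",n)[:2]])
E
```

```text
0.12 [ 0.4746 -0.2551  0.12  ] [-3.74  0.79  5.42] 20.5167
0.11 [ 0.4746 -0.2552  0.1101] [-3.93 -0.26  6.18] 21.0667
0.103 [ 0.4744 -0.2552  0.1032] [-5.15  0.36  7.46] 21.5417
0.1 [ 0.4743 -0.2552  0.1002] [-4.62  0.34  6.75] 21.9417
0.0985 [ 0.4742 -0.2552  0.0987] [-5.38  1.12  7.95] 22.3417
0.098 [ 0.4742 -0.2552  0.0983] [-5.95  0.77  8.13] 22.7417
325 132
paddle_top [([0.467, -0.254, 0.096], 0.58)]
lever_hinge [([0.601, -0.279, 0.091], 0.72)]
```

View pics/s3.png

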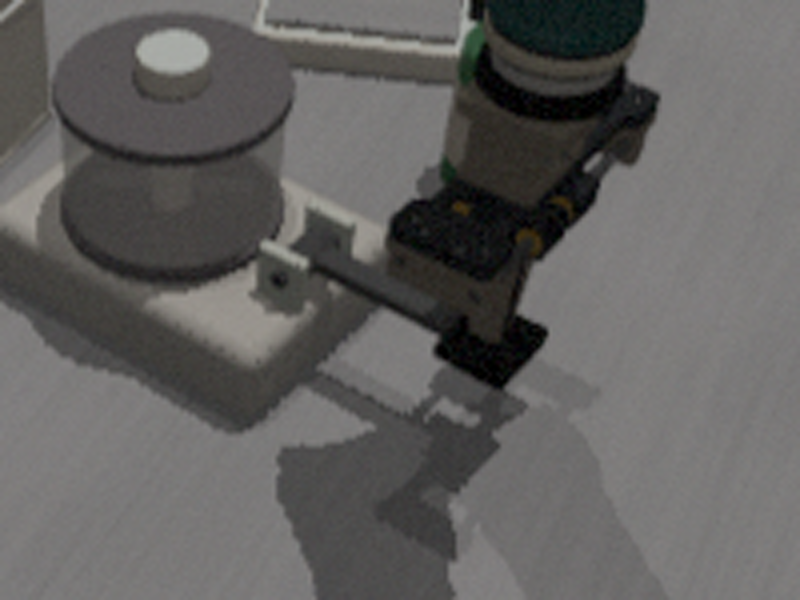

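The fingertips rest on the paddle at about (500,340) in the crop and the lever looks level. The tip height (98.3 mm) and push (8.1 N) both match half way.

```bash
python3 - <<'E'
from station import *
env.pause(1.0); s=env.sense(); print(s["ee_pos"],s["wrist_force"],s["t"])
if .095<s["ee_pos"][2]<.101: print(workorder.finish_job())
E
```

```text
[ 0.474215   -0.25518197  0.09827131] [-4.32419041  0.27452344  9.10360156] 23.8917
the job is handed in; nothing more can be done
None
```

I pressed the round, square and bar keys fully in, in that order, releasing each one. The job was handed in at about 24 s with the lever held level at half way (tip at 98 mm, about 9 N); the stop key was left alone and I saw nothing disturbed.

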